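Tighten the loose hold-down clamp on the painter's work board

TASK

The brass thumbscrew on one of the two hold-down clamps of the work board is loose. Turn it clockwise until it seats and you feel it stiffen, stop there without over-tightening it, and let it go. The clamp with the black thumbscrew is already tight: leave that screw as it is.

Things in the scene. Friction and masses are not known exactly. Their poses are not given: they have to be found in the camera images.
- brass_grip (a point): Centre of the loose thumbscrew's knurled brass head: round, upright, 30 mm across, 22 mm tall (top 11 mm above this point, height fixed), gripped across any diameter. Below it 22 mm of bare 10 mm stem stand above the clamp's aluminium arm (28 mm wide, its top 33 mm below this point; block behind no higher). Clamp fixed on the board, left or right by chance. Its z axis (up) is the screw's axis.
- brass_screw (a joint): Turn of the brass screw's stem, rad, growing clockwise seen from above. Starts at 0 to 0.6 (loose, about 0.03 N m) and stops dead at 1.2, where its pad seats: 0.6 to 1.2 rad to go, one turn of the wrist. The white line on top of the head, seen from its axis outward, points along the red line on the clamp's block when seated.
- brass_head (a joint): How far, rad, the head is turned clockwise ahead of its stem, through a spring of 1.5 N m per rad. Below about 0.1 while the screw turns freely; once the stem is seated it and the resistance grow with every further turn (0.2 rad, 0.3 N m, is snug; above 0.5 rad, 0.75 N m, is over-tightened). Let go, the head springs back to about 0 and the stem stays seated.
- black_mark (a point): Outer end of the white line on top of the black thumbscrew's head, 14 mm out from its axis and 11 mm above the head's centre. Same clamp and head size as the brass one, about 200 mm away from it along the board; it is already tight and stiff.

How it is judged:
By the outcome, as a careful person would: the job done as asked, in the order asked, and still so for the second after the job is handed in, with the robot touching nothing.
It also fails if it takes over 43 s, if anything falls off the work surface, if the arm or the gripper's body presses on something with over 40 N, if the wrist force passes 120 N, or if a joint passes its speed limit or range.

ROBOT

A 6-joint arm with a two-finger parallel gripper is mounted at the origin on the work surface. World frame = base frame: x ahead of the robot, y to its left, z up, the work surface at z = 0. Lengths are in m, angles in rad, forces in N, time in s.
With the tool pointing down it reaches from about 0.3 to 0.775 m from the base axis. Payload 14.6 kg.
Tool frame: the origin (TCP) lies at the centre of the arm's flange, where the gripper is bolted on; the fingertips stand 199 mm ahead of it and the grasp point (between the pads) lies ctrl.tcp_to_grasp ahead of it (ctrl.tcp_to_grasp is the distance from the TCP to the grasp point, in m); z points along the fingers, y is the line along which they close (so a half turn about z gives the same grasp; the last joint's range is limited). The gripper opens to 94 mm and grips with 3 to 60 N. Pads are 16 mm wide; open, the fingers measure 119 mm over their backs; the gripper's body (75 mm by 177 mm) begins 78 mm behind the grasp point.
Start: joints at [1.277, 0.3, 1.521, -0, 1.321, -0.067], TCP at [0.124, 0.536, 0.405] pointing down, gripper open.
Joint ranges: [-3.03, 3.03], [-0.79, 2.21], [0.23, 2.52], [-1.04, 4.18], [0, 3.07], [-2.55, 2.55]. Speed limits (rad/s): [2.22, 2.22, 2.57, 3.14, 3.14, 3.14].

INTERFACE

Orientations are given as [roll, pitch, yaw] about the fixed x, y, z axes, in that order (R = Rz(yaw) Ry(pitch) Rx(roll)).
In Python, from station import ctrl gives the robot as it stands. The module is installed in compiled form; this text tells all that it offers.
- The arm moves only by the shell command python3 -m jog 'ROWS' [OPENING] [FORCE]. ROWS is JSON, a list of rows, each a list of 6 numbers: the shift along the tool's x, y, z in cm, then the turn, a rotation vector about the tool's x, y, z in rad. In form: [[tx, ty, tz, ax, ay, az], ...]. A call has 1 to 8 rows; each row is the pose to reach, as a shift and turn from the pose commanded when the call began, along the tool's axes at that moment; what a row does not reach only later rows make up. A row lasts 1/10 s, in which the tool goes at most 50 mm and 8.59 degrees, less where a joint would pass 70% of its speed; a pose out of reach is approached as far as the arm can. A call with a gripper value outside its range is refused whole. OPENING is the opening in per cent of the stroke, from 0 (shut) to 100 (fully open), set as the call begins (- or left out, the last holds). The fingers move at their own pace and stop on an object; FORCE is the grip in N (left out, the last holds). Time passes only in rows, so rows that repeat a pose let the fingers close. It gives the time, the measured TCP pose, the force, the opening and the grip force at its end, in the units of the state.
- ctrl.get_obs(): the state, without advancing time (a new reading comes with each control period).
- ctrl.camera(name): name is "scene" or "top" or "wrist"; returns a dict with "img" (480x640x3 uint8, blue, green, red), "intrinsics" (3x3 intrinsics, pixels), "R" (3x3) and "t" (3): a world point X has camera coordinates R X + t. Camera axes: x right, y down, z forward; pixel columns grow to the right and rows downward; lengths in m; the calibration is good to about 2 mm. A picture is of the moment at which its call begins. There is no depth.
- ctrl.hand_in(): hands the job in; it is judged then, once.
The state is a dict: "time_s": time; "qpos": joint angles; "joint_vel": joint speeds; "tau": joint torques, N m; "ee_pos": TCP position; "eef_rot": TCP orientation; "force": force on the tool from outside, world axes, zero at the start; "moment": the same for the moment, N m; "grip_width": finger opening in m; "grip_force": force on a finger pad.
Only numpy, scipy, OpenCV 4.12 (cv2) and the standard library are available. Lean on these libraries where they do the work, as an engineer would, in place of code of your own. Each camera call takes 0.05 s, during which the arm holds its last target. There are 200 camera calls.

## Working session

There is one attempt and no reset: what is moved stays moved. The work goes in short steps, Python scripts to look and compute and a shell command to move; the robot and the scene stay as the last step left them, time stands still between calls to the robot, and variables do not carry over. Pictures are saved under pics/ and viewed, at most 10 in all, crops included, and the job is handed in when it is done.

```bash
mkdir -p pics
python3 - <<'E'
from station import ctrl
import cv2,numpy as np
print(ctrl.get_obs(), ctrl.tcp_to_grasp)
a=[]
for n in("scene","top"):
    c=ctrl.camera(n); cv2.imwrite(f"pics/{n}0.png",c["img"]); np.savez(f"pics/{n}0.npz",**c)
    print(n,c["intrinsics"].tolist(),c["R"].round(4).tolist(),c["t"])
E
```

```text
{'time_s': 0.0, 'qpos': array([ 1.27735888e+00,  3.00493529e-01,  1.52158272e+00, -1.76523766e-06,
        1.32072639e+00, -6.66024843e-02]), 'joint_vel': array([ 0.00204622, -0.00059036,  0.00303573,  0.00026736, -0.00039864,
        0.00191538]), 'tau': array([-1.95786786e-03, -5.31796038e+01, -3.52743423e+01,  7.07262894e-02,
        2.41380930e-02, -2.01233240e-05]), 'ee_pos': array([0.12368744, 0.53588008, 0.4040732 ]), 'eef_rot': array([-3.14038523e+00, -7.88226992e-05,  2.91475808e+00]), 'force': array([ 0.75993018,  1.29139804, -0.15266817]), 'moment': array([ 0.00124019, -0.01926352, -0.00032479]), 'grip_force': 0.0, 'grip_width': 0.09408047854517251} 0.1804
scene [[528.5743759200614, 0.0, 308.46344926481447], [0.0, 528.5743759200614, 233.67446642299134], [0.0, 0.0, 1.0]] [[0.8697, 0.4936, -0.0072], [0.4071, -0.7254, -0.555], [-0.2792, 0.4798, -0.8318]] [-0.45968023 -0.14697595  0.85505968]
top [[464.7932306849994, 0.0, 320.01041221723744], [0.0, 464.7932306849994, 241.26388431764798], [0.0, 0.0, 1.0]] [[0.0207, -0.9997, 0.0087], [-0.9973, -0.0213, -0.0699], [0.07, -0.0072, -0.9975]] [0.01206065 0.53736558 0.70226319]
```

View pics/top0.png

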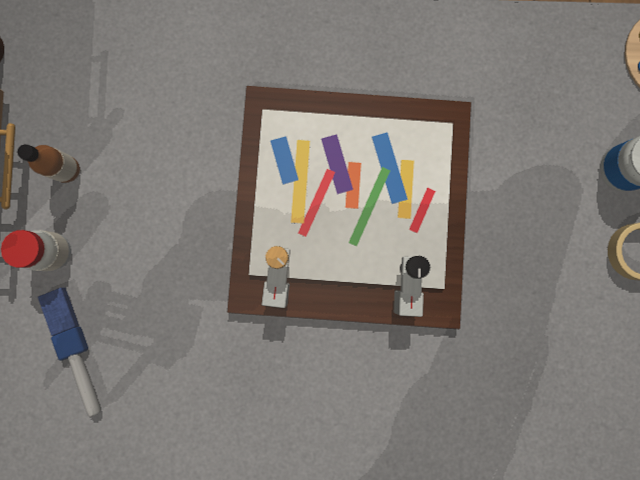

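View pics/scene0.png

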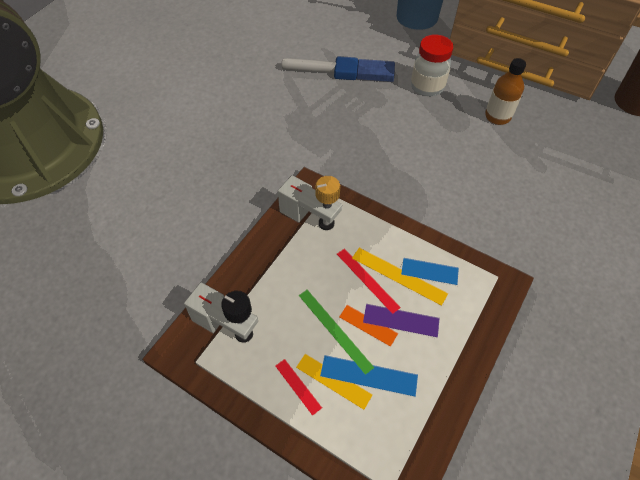

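The top view shows the brass head at about (277,257) and the black one at (418,266), with red lines on the blocks near (275,293) and (411,302). In the scene view the brass head is at about (328,190) and the black one at (236,306).

```bash
cat > h.py <<'E'
import cv2,numpy as np
def ray(c,uv):
    K,R,t=c["intrinsics"],c["R"],c["t"]
    d=R.T@np.linalg.inv(K)@np.array([uv[0],uv[1],1.]); return -R.T@t,d/np.linalg.norm(d)
def onz(c,uv,z):
    o,d=ray(c,uv); return o+d*(z-o[2])/d[2]
def tri(c1,u1,c2,u2):
    o1,d1=ray(c1,u1);o2,d2=ray(c2,u2)
    s=np.linalg.lstsq(np.c_[d1,-d2],o2-o1,rcond=None)[0]
    a,b=o1+s[0]*d1,o2+s[1]*d2; return (a+b)/2,np.linalg.norm(a-b)
def blob(m,roi):
    z=np.zeros_like(m); x0,y0,x1,y1=roi; z[y0:y1,x0:x1]=m[y0:y1,x0:x1]
    cs=cv2.findContours(z,cv2.RETR_EXTERNAL,cv2.CHAIN_APPROX_NONE)[0]
    return max(cs,key=cv2.contourArea)
E
python3 - <<'E'
from h import *
S=dict(np.load("pics/scene0.npz"));T=dict(np.load("pics/top0.npz"))
def br(c,roi):
    h=cv2.cvtColor(c["img"],cv2.COLOR_BGR2HSV); k=blob(cv2.inRange(h,(8,90,70),(28,255,255)),roi)
    hull=cv2.convexHull(k); m=cv2.moments(hull); return (m["m10"]/m["m00"],m["m01"]/m["m00"]),cv2.boundingRect(k)
a,b=br(T,(258,240,296,275)),br(S,(305,170,350,210)); print(a,b)
print("head",tri(T,a[0],S,b[0]))
def bk(c,roi):
    k=blob(cv2.inRange(c["img"],(0,0,0),(50,50,50)),roi);k=cv2.convexHull(k);m=cv2.moments(k);return (m["m10"]/m["m00"],m["m01"]/m["m00"])
a,b=bk(T,(400,250,435,282)),bk(S,(215,285,256,324));print(a,b,"black",tri(T,a,S,b))
out=[cv2.resize(T["img"][235:315,250:310],None,fx=7,fy=7,interpolation=cv2.INTER_CUBIC),cv2.resize(S["img"][165:245,270:330+20],None,fx=4,fy=7,interpolation=cv2.INTER_CUBIC)]
cv2.imwrite("pics/crop0.png",cv2.hconcat(out)[:, :800])
E
```

```text
((276.50778816199374, 256.8495772140632), (266, 246, 23, 23)) ((326.8343917928676, 187.9835531672366), (305, 170, 45, 35))
head (array([0.50868078, 0.08298821, 0.10360736]), np.float64(0.0005122014753529493))
(417.36289631533845, 266.4815766923736) (237.77259303012403, 304.2218940736365) black (array([ 0.50059462, -0.10833499,  0.10540319]), np.float64(0.003131111013792349))
```

View pics/crop0.png

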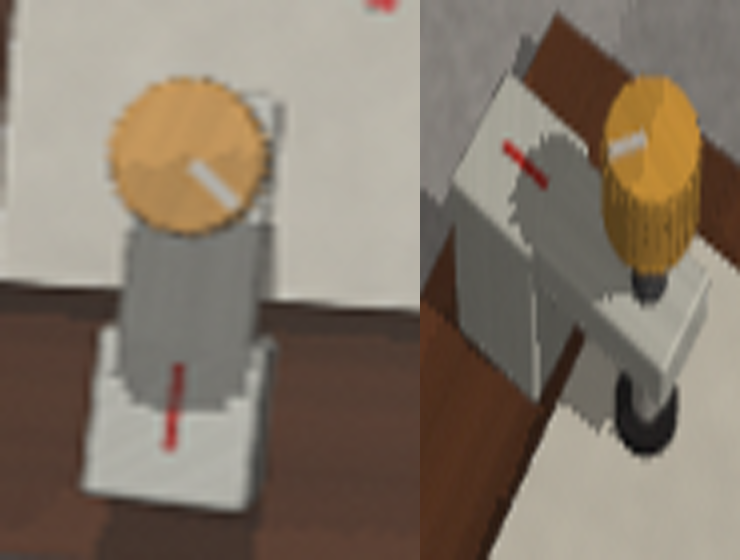

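The crop shows the brass white line pointing down-right at about 46° and the red line pointing down at about 95°, so there is about 0.85 rad clockwise to go. The scene mask spilled onto the board, so I'm triangulating the top-face centre by hand-read pixels instead.

Run:
```python
from h import *
from scipy.spatial.transform import Rotation as Ro
from station import ctrl
S=dict(np.load("pics/scene0.npz"));T=dict(np.load("pics/top0.npz"))
p,e=tri(T,(276.6,257),S,(327.3,184.5)); print("top centre",p,e)
z=p[2]
print("dia",np.linalg.norm(onz(T,(266,257),z)-onz(T,(288.5,257),z)))
q=lambda x,y:(x/7+250,y/7+235)
c=onz(T,q(187,155),z);w=onz(T,q(237,207),z);w0=onz(T,q(192,165),z)
r0=onz(T,q(178,365),z-.044);r1=onz(T,q(170,450),z-.044)
an=lambda v:np.arctan2(v[1],v[0])
print("clamp arm top z",z-.044,"to go",an(w-c)-an(r1-r0),an(w-w0)-an(r1-r0),"red",an(r1-r0), "len",np.linalg.norm(w-c))
o=ctrl.get_obs();R=Ro.from_euler("xyz",o["eef_rot"])
g=p-[0,0,.011]+[0,0,.1804]
print("shift tool cm",R.inv().apply(g-o["ee_pos"])*100)
```

```text
top centre [0.50872815 0.082545   0.11098036] 0.0016984642111332775
dia 0.03030764352675909
clamp arm top z 0.06698035655711602 to go -5.426741327897895 -5.372950727711596 red 3.0747771095434255 len 0.013916375462417967
shift tool cm [-47.71258343 -35.50242773  12.41214445]
```

```bash
python3 -m jog '[[-3,-2.2,0,0,0,0],[-6.5,-4.8,0,0,0,0],[-10,-7.4,0,0,0,0],[-13.5,-10,0,0,0,0],[-17,-12.6,0,0,0,0],[-20.5,-15.2,0,0,0,0],[-24,-17.8,0,0,0,0],[-27.5,-20.4,0,0,0,0]]' 75
python3 -m jog '[[-3.5,-2.6,0,0,0,0],[-7,-5.2,0,0,0,0],[-10.5,-7.8,0,0,0,0],[-14,-10.4,0,0,0,0],[-17.5,-13,0,0,0,0],[-20.2,-15.1,0,0,0,0],[-20.2,-15.1,0,0,0,0],[-20.2,-15.1,0,0,0,0]]'
python3 - <<'E'
from station import ctrl
import cv2,numpy as np
c=ctrl.camera("wrist"); cv2.imwrite("pics/w1.png",c["img"]); np.savez("pics/w1.npz",**c); print(ctrl.get_obs()["qpos"].round(3))
E
```

```text
time_s: 0.9
ee_pos: [0.3465, 0.2737, 0.4046]
eef_rot: [-3.142, -0.0, 2.915]
force: [0.5, 0.3, 0.8]
grip_width: 0.0702
grip_force: 0.0
time_s: 1.7
ee_pos: [0.5087, 0.0824, 0.4041]
eef_rot: [-3.141, -0.001, 2.914]
force: [0.1, 1.4, 0.4]
grip_width: 0.0706
grip_force: 0.0
[ 0.091  0.223  1.619  0.     1.301 -1.253]
```

View pics/w1.png

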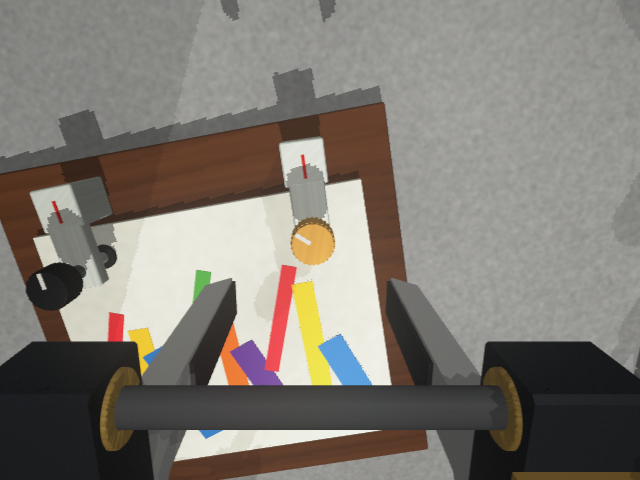

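The wrist view shows the brass head's top face centred near (313,243), with the white line running toward (295,237) and the red line at (303,155)-(305,178). I'll check the head position and the angle left to turn from this view.

Run:
```python
from h import *
from scipy.spatial.transform import Rotation as Ro
from station import ctrl
W=dict(np.load("pics/w1.npz"));z=.111
h=cv2.cvtColor(W["img"],cv2.COLOR_BGR2HSV);k=blob(cv2.inRange(h,(8,90,150),(28,255,255)),(285,215,342,270))
(cx,cy),r=cv2.minEnclosingCircle(k); print(cx,cy,r,cv2.boundingRect(k))
c=onz(W,(313,243),z);print("top centre",c,"circle",onz(W,(cx,cy),z),"r",np.linalg.norm(onz(W,(cx+r,cy),z)-onz(W,(cx,cy),z)))
m=cv2.inRange(h,(0,0,170),(180,70,255));w=blob(m,(292,226,322,254));M=cv2.moments(w);wc=onz(W,(M["m10"]/M["m00"],M["m01"]/M["m00"]),z)
rd=cv2.inRange(h,(0,150,80),(5,255,255))|cv2.inRange(h,(172,150,80),(180,255,255));k=blob(rd,(290,145,320,185))
vx,vy,x,y=cv2.fitLine(k,cv2.DIST_L2,0,.01,.01).ravel(); s=-np.sign(vy)*10
a=onz(W,(x,y),.067);b=onz(W,(x+s*vx,y+s*vy),.067)
wv=cv2.fitLine(w,cv2.DIST_L2,0,.01,.01).ravel();s=-np.sign(wv[0])*10
d=onz(W,(wv[2]+s*wv[0],wv[3]+s*wv[1]),z)-onz(W,wv[2:],z)
an=lambda v:np.arctan2(v[1],v[0])
print("white c",wc,"ang",an(wc-c),an(d),"red",an(b-a),"to go",(an(wc-c)-an(b-a))%6.283,(an(d)-an(b-a))%6.283)
o=ctrl.get_obs();R=Ro.from_euler("xyz",o["eef_rot"])
print("shift cm",R.inv().apply(c+[0,0,.1694]-o["ee_pos"])*100, "moment",o["moment"])
```

```text
312.51324462890625 242.9370880126953 22.351356506347656 (291, 223, 44, 42)
top centre [0.50949478 0.08412875 0.111     ] circle [0.5093747  0.08380993 0.111     ] r 0.015502324741741416
white c [0.50476424 0.07761339 0.111     ] ang -2.198799397757064 -2.3573235328677073 red 3.056729708113506 to go 1.0274708941294302 0.8689467590187876
shift cm [-0.09294489  0.1355284  12.39424482] moment [ 0.06669309 -0.07040683 -0.04510145]
```

```bash
python3 -m jog '[[0,0.05,2,0,0,0],[0,0.1,4.5,0,0,0],[0,0.1,7,0,0,0],[0,0.1,9.5,0,0,0],[0,0.1,11.3,0,0,0],[0,0.1,12.1,0,0,0],[0,0.1,12.4,0,0,0],[0,0.1,12.4,0,0,0]]' 
python3 -m jog '[[0,0,0,0,0,0],[0,0,0,0,0,0],[0,0,0,0,0,0],[0,0,0,0,0,0],[0,0,0,0,0,0],[0,0,0,0,0,0],[0,0,0,0,0,0],[0,0,0,0,0,0]]' 20 35
python3 -c "
from station import ctrl
o=ctrl.get_obs();print(o['moment'],o['force'],o['grip_width'],o['qpos'][5])"
```

```text
time_s: 2.55
ee_pos: [0.5088, 0.0841, 0.2811]
eef_rot: [3.141, 0.0, 2.915]
force: [-0.3, -0.1, 0.2]
grip_width: 0.0704
grip_force: 0.0
time_s: 3.35
ee_pos: [0.5089, 0.0836, 0.2807]
eef_rot: [-3.141, 0.0, 2.915]
force: [-0.9, -2.4, 1.9]
grip_width: 0.0291
grip_force: 35.0
[-0.32017869  0.15458128 -0.00125178] [-0.87666335 -2.43382441  1.93986294] 0.02905912919701049 -1.2519727181382971
```

```bash
python3 -m jog '[[0,0,0,0,0,0.08],[0,0,0,0,0,0.17],[0,0,0,0,0,0.26],[0,0,0,0,0,0.35],[0,0,0,0,0,0.44],[0,0,0,0,0,0.53],[0,0,0,0,0,0.6],[0,0,0,0,0,0.6]]'
python3 -c "
from station import ctrl
o=ctrl.get_obs();print(o['moment'],o['force'],o['grip_width'],o['qpos'][5])"
python3 -m jog '[[0,0,0,0,0,0.04],[0,0,0,0,0,0.08],[0,0,0,0,0,0.12],[0,0,0,0,0,0.16],[0,0,0,0,0,0.16],[0,0,0,0,0,0.16]]'
python3 -c "
from station import ctrl
o=ctrl.get_obs();print(o['moment'],o['force'],o['grip_width'],o['qpos'][5])"
```

```text
time_s: 4.15
ee_pos: [0.5089, 0.0837, 0.2807]
eef_rot: [3.141, 0.0, 2.314]
force: [-0.1, -0.8, 1.4]
grip_width: 0.0295
grip_force: 35.0
[-0.14797151 -0.04458795  0.03505323] [-0.08846438 -0.79476579  1.41583852] 0.029462621648650426 -0.6509043490230857
time_s: 4.75
ee_pos: [0.5089, 0.0837, 0.2807]
eef_rot: [3.141, 0.0, 2.157]
force: [1.5, 0.3, 1.8]
grip_width: 0.0297
grip_force: 35.0
[-0.11409804 -0.12216491  0.00849262] [1.50423843 0.33688324 1.75238977] 0.029683538246674575 -0.49436905871206915
```

```bash
for i in 1; do python3 -m jog '[[0,0,0,0,0,0.03],[0,0,0,0,0,0.06],[0,0,0,0,0,0.1],[0,0,0,0,0,0.1],[0,0,0,0,0,0.1]]' | grep rot; done
python3 -c "
from station import ctrl
o=ctrl.get_obs();print(o['moment'],o['force'],o['qpos'][5])"
python3 -m jog '[[0,0,0,0,0,0.03],[0,0,0,0,0,0.06],[0,0,0,0,0,0.1],[0,0,0,0,0,0.1],[0,0,0,0,0,0.1]]' | grep rot
python3 -c "
from station import ctrl
o=ctrl.get_obs();print(o['moment'],o['force'],o['qpos'][5])"
```

```text
eef_rot: [3.141, 0.0, 2.056]
[-0.0637874  -0.33880688  0.04739373] [1.42788383 0.54272043 1.18353797] -0.3934862446335075
eef_rot: [3.141, 0.0, 1.957]
[ 0.01684079 -0.3986842   0.08224266] [1.57231112 0.15107931 2.0401839 ] -0.2938199885987275
```

```bash
python3 -m jog '[[0,0,0,0,0,0.03],[0,0,0,0,0,0.06],[0,0,0,0,0,0.08],[0,0,0,0,0,0.08],[0,0,0,0,0,0.08]]' | grep rot
python3 - <<'E'
from station import ctrl
import cv2
for i in range(5):
    o=ctrl.get_obs();print(o['moment'].round(3),o['tau'][5].round(3),o['qpos'][5].round(4))
    c=ctrl.camera("wrist")
cv2.imwrite("pics/w2.png",c["img"])
E
```

```text
eef_rot: [3.141, 0.0, 1.876]
[ 0.026 -0.513  0.224] 0.266 -0.2131
[ 0.02  -0.557  0.224] 0.219 -0.213
[ 0.023 -0.556  0.213] 0.205 -0.2127
[ 0.045 -0.559  0.256] 0.203 -0.2126
[ 0.008 -0.582  0.247] 0.205 -0.2124
```

View pics/w2.png

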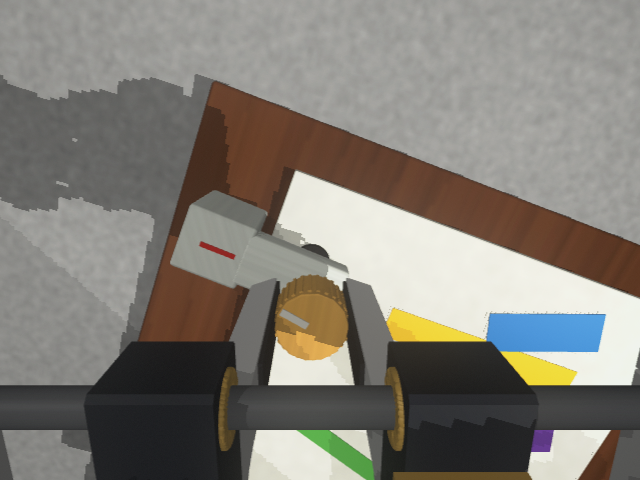

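The wrist view shows the white line at (282,315)-(306,326) pointing slightly past the direction of the red line at (200,243)-(234,257). The moment has risen to about 0.23 N m, so the screw is seated and close to snug. One small step more.

```bash
python3 -m jog '[[0,0,0,0,0,0.03],[0,0,0,0,0,0.06],[0,0,0,0,0,0.08],[0,0,0,0,0,0.08],[0,0,0,0,0,0.08],[0,0,0,0,0,0.08]]' | grep rot
python3 - <<'E'
from station import ctrl
for i in range(5):
    o=ctrl.get_obs();print(o['moment'].round(3),o['tau'][5].round(3),o['qpos'][5].round(4))
    c=ctrl.camera("wrist")
E
```

```text
eef_rot: [3.141, 0.0, 1.795]
[ 0.125 -0.677  0.395] 0.327 -0.1325
[ 0.061 -0.757  0.375] 0.324 -0.1324
[ 0.084 -0.763  0.343] 0.324 -0.1323
[ 0.036 -0.746  0.371] 0.326 -0.1322
[ 0.09  -0.757  0.369] 0.328 -0.1321
```

The moment is 0.36 N m, about 0.24 rad of twist: snug and well below over-tight. Releasing and rising.

```bash
python3 -m jog '[[0,0,0,0,0,0],[0,0,0,0,0,0],[0,0,0,0,0,0],[0,0,0,0,0,0],[0,0,0,0,0,0],[0,0,0,0,0,0]]' 75
python3 -m jog '[[0,0,-1,0,0,0],[0,0,-3,0,0,0],[0,0,-6,0,0,0],[0,0,-9,0,0,0],[0,0,-11,0,0,0],[0,0,-12,0,0,0],[0,0,-12,0,0,0],[0,0,-12,0,0,0]]'
python3 - <<'E'
from station import ctrl
import cv2
a=ctrl.camera("wrist")["img"];print(ctrl.get_obs()["moment"])
cv2.imwrite("pics/w3.png",a)
E
```

```text
time_s: 7.95
ee_pos: [0.5088, 0.0837, 0.2806]
eef_rot: [-3.141, -0.0, 1.795]
force: [0.1, 0.0, -1.0]
grip_width: 0.0696
grip_force: 0.0
time_s: 8.75
ee_pos: [0.5087, 0.0837, 0.3998]
eef_rot: [-3.14, -0.0, 1.795]
force: [0.2, 0.5, 0.1]
grip_width: 0.0702
grip_force: 0.0
[-0.08816822  0.0108061   0.01028456]
```

View pics/w3.png

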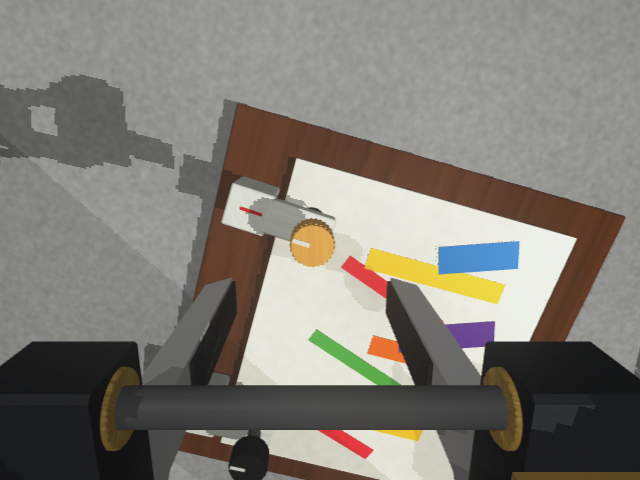

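The white line at (292,241)-(310,246) is parallel to the red line at (240,208)-(262,214). The screw is seated and released, the gripper is clear, and the black screw was not touched.

```bash
python3 -c "
from station import ctrl
print(ctrl.hand_in())"
```

```text
the job is handed in; nothing more can be done
None
```

The brass thumbscrew is turned clockwise until seated and snug (about 0.36 N m, below the 0.75 N m limit) and released with its white line along the red line; the black screw was not touched, and the job was handed in at about 9 s of the 43 s allowed.

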